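Torque the drill-stand nut to the click

ROBOT

A 6-joint arm with a two-finger parallel gripper is mounted at the origin on the work surface. World frame = base frame: x ahead of the robot, y to its left, z up, the work surface at z = 0. Lengths are in m, angles in degrees, forces in N, time in s.
With the tool pointing down it reaches from about 0.4 to 0.825 m from the base axis. Payload 7 kg.
Tool frame: the origin (TCP) lies between the finger pads; the fingertips stand 25 mm ahead of it and the grasp point (between the pads) lies 6 mm ahead of it; z points along the fingers, y is the line along which they close (so a half turn about z gives the same grasp; the last joint's range is limited). The gripper opens to 88 mm and grips with 3 to 60 N. Pads are 19 mm wide; open, the fingers measure 130 mm over their backs; the gripper's body (78 mm by 193 mm) begins 47 mm behind the grasp point.
Start: joints at [87.038, 20.546, 0.682, 0, -70.136, -16.507], TCP at [0.225, 0.636, 0.252] pointing down, gripper open.
Joint ranges: [-176.03, 176.03], [-82.01, 121.73], [-58.28, 71.71], [-173.87, 95.51], [-174.79, -0.11], [-173.66, 173.66]. Speed limits (degrees/s): [136.94, 136.94, 172.46, 180, 180, 180].

INTERFACE

Orientations are given as [roll, pitch, yaw] about the fixed x, y, z axes, in that order (R = Rz(yaw) Ry(pitch) Rx(roll)).
In Python, from plant import ctrl gives the robot as it stands.
- The arm moves only by the shell command python3 drive.py 'ROWS'. ROWS is a JSON object whose key "ticks" holds a list of rows, 1 to 8 of them, each of 5 numbers: dx, dy, dz in fractions of the full range, 1 being 1 m, then a turn about the tool's z in normalised numbers (1 is 360 degrees), then the finger opening in m; each row is the pose to reach, as a shift and turn from the pose commanded when the command began, along the tool's axes at that moment; what a row does not reach only later rows make up. A row lasts 1/8 s, in which the tool goes at most 0.0625 m and 10.7 degrees, less where a joint would pass 70% of its speed; a pose out of reach is approached as far as the arm can. The fingers move at their own pace and stop on an object; the grip force is fixed at half the most. Time passes only in rows, so rows that do not move let the fingers close. It prints the time, the measured TCP pose, the force, the opening and the grip force at its end. No shift or turn number may pass 1 either way. Input that does not fit is refused with a message, and nothing moves.
- ctrl.get_obs(): the state, without advancing time (a new reading comes with each control period).
- ctrl.snapshot(name): name is "scene" or "top" or "wrist"; returns a dict with "frame" (480x640x3 uint8, red, green, blue), "z_map" (480x640 float32, m along the optical axis (not along the pixel's ray), 0 where there is no reading), "fovy" (degrees; the focal length in pixels is half the picture's height over the tangent of half this angle, whatever the lens; pixels are square), "cx", "cy" (the principal point, pixels), "R" (3x3) and "t" (3): a world point X has camera coordinates R X + t; the wrist camera has in their place "T_tool_cam" (4x4, takes a point from camera to tool coordinates, whose origin is the TCP and whose axes are the flange's). Camera axes: x right, y down, z forward; pixel columns grow to the right and rows downward; lengths in m; the calibration is good to about 2 mm. The wrist camera is an equidistant fisheye: a pixel r from the principal point sees the ray r / f radians off the axis. A picture is of the moment at which its call begins: read the wrist's pose just before it.
- ctrl.close_job(): hands the job in; it is judged then, once.
The state is a dict: "clock": time; "joint_pos": joint angles; "qvel": joint speeds; "tau": joint torques, N m; "tool_pos": TCP position; "orientation": TCP orientation; "force": force on the tool from outside, world axes, zero at the start; "moment": the same for the moment, N m; "opening": finger opening in m; "gripper_force": force on a finger pad.
Only numpy, scipy, OpenCV 4.12 (cv2) and the standard library are available. Lean on these libraries where they do the work, as an engineer would, in place of code of your own. Each camera call takes 0.05 s, during which the arm holds its last target. There are 200 camera calls.

TASK

The foot of the drill stand is being bolted to the workbench. Swing the handle of the torque wrench (the long one with the thick round black grip, already sitting on its nut) clockwise seen from above: the nut runs down, comes up tight and the wrench clicks, its handle breaking over at the joint in its head. Stop at that first click and let go, since pushing on overtightens the nut; leave the flat ring spanner on the other nut where it is.

Things in the scene. Friction and masses are not known exactly. Their poses are not given: they have to be found in the camera images.
- nut_axis (a point): Point on the vertical axis of the torque wrench's nut, 60 mm above the bench, level with the handle's middle line. The nut is on the left (+y) of a fixed aluminium foot plate, 160 x 200 x 14 mm, that carries a bare steel column, 36 mm thick, 220 mm tall, at 35 mm in x and -105 mm in y from this axis. Its axes are the plate's.
- wrench_grip (a point): Middle of the level round black grip, 28 mm thick, 120 mm long, 60 mm above the bench, 180 mm from nut_axis while the wrench is straight; only the bench or low plate lies under it. x points outward along the handle, z up. The wrench is captive on its nut, turns only about the vertical and stays where left. Its breakover joint (knuckle with brass pin) is 45 mm from the nut axis.
- nut (a joint): Turn of the nut with the wrench, rad, growing clockwise from above; starts between 0.05 and 0.4. It turns with light resistance (4 to 8 N at the grip) until it is tight at 0.8, where it stops. The handle points roughly 110 degrees minus this angle, anticlockwise from the plate's x axis.
- clutch (a joint): Kink of the handle at the breakover joint, rad, clockwise; 0 = straight. With the nut tight it holds to 12 to 17 N across the grip, then clicks: it gives way, the force falling to almost nothing, through 0.28 (38 mm at the grip) to a solid stop. Over 0.08 counts as the click. Let go early it straightens again, after 0.22 it stays kinked; either is fine.
- thread (a joint): How far the nut has been overtightened, rad. 0 at the start, and stays 0 unless the kinked handle is pushed on hard against its stop (about 25 N at the grip).
- spanner (a joint): Bystander to leave alone: turn of a plain flat steel ring spanner, 160 mm long, 26 mm above the bench, on another, already tight nut at the right front (-x, -y) of the plate; it points to the right and towards the robot. Stays at 0 unless knocked.

How it is judged (in metres and radians):
On the way:
1. with the nut tight, the torque wrench clicks (its handle kinks by more than 0.08 rad) (value of joint nut above 0.74 rad and value of joint clutch above 0.08 rad), for 0.05 s.
At the end, for the whole second after the job is handed in: The wrench has clicked, the nut is still tight (nut joint above 0.74 of 0.8 rad) and not overtightened (thread joint under 0.08 rad), and the wrench has been let go and is at rest (value of joint nut above 0.74 rad and value of joint thread below 0.08 rad and velocity of joint nut below 0.05 rad/s and velocity of joint clutch between -0.1 and 0.1 rad/s); the robot touches nothing.
It fails at once if the nut is overtightened: the wrench is forced past the click (thread joint over 0.08 rad) (value of joint thread above 0.08 rad).
It fails at once if the plain spanner is knocked more than 0.15 rad (value of joint spanner above 0.15 rad or value of joint spanner below -0.15 rad).
It also fails if it takes over 35 s, if anything falls off the work surface, if the arm or the gripper's body presses on something with over 40 N, if the wrist force passes 120 N, or if a joint passes its speed limit or range.

## Working session

There is one attempt and no reset: what is moved stays moved. The work goes in short steps, Python scripts to look and compute and a shell command to move; the robot and the scene stay as the last step left them, time stands still between calls to the robot, and variables do not carry over. Pictures are saved under pics/ and viewed, at most 10 in all, crops included, and the job is handed in when it is done.

```bash
ls; mkdir -p pics
cat > h.py <<'E'
from plant import ctrl
import numpy as np, cv2
def snap(n,f):
    s=ctrl.snapshot(n); cv2.imwrite(f'pics/{f}.png',s['frame'][:,:,::-1]); np.savez(f'pics/{f}.npz',**s); return s
E
python3 - <<'E'
from h import *
print(ctrl.get_obs())
for n in ("top","scene"):
    s=snap(n,n+"0"); print(n,s['fovy'],s['cx'],s['cy'],s['R'],s['t'])
E
```

```text
drive.py
pics
plant.py
{'clock': 0.0, 'joint_pos': array([ 8.70375850e+01,  2.05905831e+01,  6.34490672e-01, -1.96628003e-02,
       -7.01356162e+01, -1.65059874e+01]), 'qvel': array([-0.04898875,  0.09820753,  0.04227157,  0.00983653,  0.03460053,
       -0.02438325]), 'tau': array([ 7.02877533e-04, -5.82715344e+01,  2.93062645e+01,  6.99704692e+00,
        6.97860582e-03, -1.33429407e-04]), 'tool_pos': array([0.22485452, 0.63597993, 0.25063915]), 'orientation': array([ 1.79906819e+02, -8.33565136e-03, -1.94750917e+01]), 'force': array([0.13922612, 0.30001887, 0.25906076]), 'moment': array([-0.02639281, -0.03135789,  0.04848346]), 'gripper_force': 0.0, 'opening': 0.08777735408064866}
top 57.8533560581274 318.90191789632456 247.10718504210803 [[ 0.0263232  -0.99855411 -0.04686986]
 [-0.99805563 -0.02360232 -0.05768778]
 [ 0.05649814  0.04829726 -0.99723384]] [0.00720216 0.50295706 0.71515535]
scene 48.93734013844254 329.13092467116513 246.44482999620246 [[ 0.16156196  0.98685689  0.0033483 ]
 [ 0.73514032 -0.11808759 -0.66755077]
 [-0.65838169  0.11031228 -0.74455675]] [-0.06244036 -0.30863468  1.20925555]
```

View pics/top0.png

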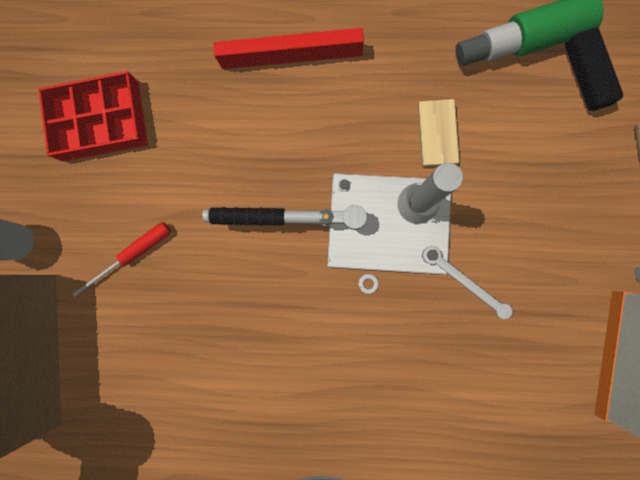

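View pics/scene0.png

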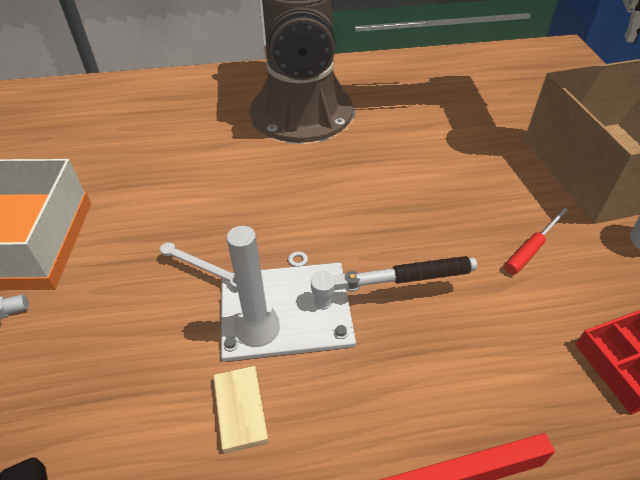

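The top view shows the wrench pointing along +y, with its grip at about (247,216), brass pin at (326,216) and head at (355,217). The column top is at (448,178), and the spanner runs from (432,255) to (505,311). In the scene view the grip is at (432,270), the pin at (352,280) and the head at (323,285).

```bash
cat >> h.py <<'E'
def ray(s,px):
    f=240/np.tan(np.radians(float(s['fovy'])/2)); R,t=s['R'],s['t']
    d=R.T@np.array([(px[0]-s['cx'])/f,(px[1]-s['cy'])/f,1]); return -R.T@t,d
def plane(s,px,z):
    o,d=ray(s,px); return o+d*(z-o[2])/d[2]
def tri(a,pa,b,pb):
    o1,d1=ray(a,pa);o2,d2=ray(b,pb)
    k=np.linalg.lstsq(np.c_[d1,-d2],o2-o1,rcond=None)[0]
    p,q=o1+k[0]*d1,o2+k[1]*d2; return (p+q)/2,np.linalg.norm(p-q)
def grip(s,roi):
    x0,y0,x1,y1=roi; m=np.zeros((480,640),np.uint8)
    m[y0:y1,x0:x1]=(s['frame'][y0:y1,x0:x1].max(2)<50)
    n,l,st,c=cv2.connectedComponentsWithStats(cv2.morphologyEx(m,cv2.MORPH_OPEN,np.ones((4,4))))
    i=1+st[1:,4].argmax(); r=cv2.minAreaRect(np.argwhere(l==i)[:,::-1].astype(np.float32)); return np.array(r[0]),r[1],st[i]
def brass(s,roi):
    x0,y0,x1,y1=roi; h=cv2.cvtColor(s['frame'][y0:y1,x0:x1],cv2.COLOR_RGB2HSV)
    m=(h[...,0]>8)&(h[...,0]<30)&(h[...,1]>110)&(h[...,2]>90)
    a=np.argwhere(m); return a.mean(0)[::-1]+[x0,y0],len(a)
E
python3 - <<'E'
from h import *
T=dict(np.load('pics/top0.npz'));S=dict(np.load('pics/scene0.npz'))
a=grip(T,(195,195,295,240)); b=grip(S,(385,245,485,290)); print(a,b)
print('grip',tri(T,a[0],S,b[0]))
pa=brass(T,(318,208,334,224));pb=brass(S,(344,270,360,290));print(pa,pb,'pin',tri(T,pa[0],S,pb[0]))
print('head',tri(T,(355,216),S,(323,278)),plane(T,(355,216),.07))
# plate corners on z=.014
print([plane(T,p,.014).round(3) for p in [(333,175),(450,180),(447,272),(329,266)]])
E
```

```text
Traceback (most recent call last):
  File "h.py", line 18, in grip
    i=1+st[1:,4].argmax(); r=cv2.minAreaRect(np.argwhere(l==i)[:,::-1].astype(np.float32)); return np.array(r[0]),r[1],st[i]
        ~~~~~~~~~~~~~~~^^
ValueError: attempt to get argmax of an empty sequence
```

```bash
python3 - <<'E'
from h import *
T=dict(np.load('pics/top0.npz'));S=dict(np.load('pics/scene0.npz'))
print(T['frame'][205:228:2,247].tolist(), S['frame'][255:290:3,432].tolist()); print(T['frame'][212:222:2,320:332:2].tolist())
E
sed -i 's/m\[y0:y1,x0:x1\]=.*/g=s["frame"][y0:y1,x0:x1].astype(int); m[y0:y1,x0:x1]=(g.max(2)<75)\&(g[...,0]-g[...,2]<14)/; s/np.ones((4,4))/np.ones((3,3))/' h.py
python3 - <<'E'
from h import *
T=dict(np.load('pics/top0.npz'));S=dict(np.load('pics/scene0.npz'))
a=grip(T,(195,195,295,240)); b=grip(S,(385,245,485,290)); print(a,b)
print('grip',tri(T,a[0],S,b[0]))
pa=brass(T,(318,208,334,224));pb=brass(S,(344,270,360,290));print(pa,pb,'pin',tri(T,pa[0],S,pb[0]))
print('head',tri(T,(355,216),S,(323,278)),plane(T,(355,216),.07))
print([plane(T,p,.014).round(3) for p in [(333,175),(450,180),(447,272),(329,266)]])
E
```

```text
[[166, 114, 69], [123, 84, 54], [34, 31, 34], [43, 41, 39], [46, 43, 40], [47, 46, 43], [41, 40, 37], [42, 39, 41], [39, 36, 36], [35, 34, 32], [68, 49, 36], [90, 61, 37]] [[191, 131, 86], [191, 131, 86], [55, 43, 38], [62, 53, 47], [65, 54, 49], [59, 48, 43], [55, 44, 39], [51, 39, 33], [204, 139, 93], [99, 70, 48], [105, 73, 50], [101, 69, 47]]
[[[114, 115, 110], [96, 99, 96], [100, 102, 100], [96, 98, 93], [96, 99, 97], [92, 96, 93]], [[169, 171, 163], [132, 134, 130], [160, 134, 87], [188, 151, 79], [111, 100, 83], [90, 94, 92]], [[191, 193, 184], [134, 134, 130], [205, 164, 84], [217, 170, 82], [160, 129, 73], [93, 95, 92]], [[161, 163, 157], [123, 123, 122], [164, 136, 86], [187, 150, 82], [117, 106, 91], [89, 96, 90]], [[103, 104, 101], [98, 101, 96], [95, 99, 97], [91, 95, 91], [94, 98, 95], [92, 95, 90]]]
(array([246.00888062, 216.10018921]), (74.27055358886719, 15.796100616455078), array([ 209,  208,   75,   17, 1159], dtype=int32)) (array([401. , 270.5]), (5.0, 8.0), array([397, 268,   9,   6,  49], dtype=int32))
grip (array([0.54304814, 0.10988261, 0.06729252]), np.float64(0.04662003830032617))
(array([324.55813953, 212.46511628]), 43) (array([351.38461538, 272.96153846]), 52) pin (array([0.55151487, 0.00769754, 0.08468987]), np.float64(0.002928919901691407))
head (array([ 0.54832959, -0.03677045,  0.07753421]), np.float64(0.0014723825355597133)) [ 0.54919541 -0.03774667  0.07      ]
[array([ 0.626, -0.001,  0.014]), array([ 0.62 , -0.197,  0.014]), array([ 0.466, -0.193,  0.014]), array([0.471, 0.002, 0.014])]
```

```bash
sed -i 's/<14/<26/' h.py
python3 - <<'E'
from h import *
T=dict(np.load('pics/top0.npz'));S=dict(np.load('pics/scene0.npz'))
a=grip(T,(195,195,295,240)); b=grip(S,(385,245,485,290)); print(a,b)
g,e=tri(T,a[0],S,b[0]);print('grip',g,e)
g=plane(T,a[0],g[2])
pin=plane(T,(326,216),.065); u=(g-pin)[:2]; print(pin,np.linalg.norm(u),np.degrees(np.arctan2(u[1],u[0])))
hd=plane(T,(355,216),.0775);u=(g-hd)[:2]; print(hd,np.linalg.norm(u),np.degrees(np.arctan2(u[1],u[0])))
o=ctrl.get_obs();from scipy.spatial.transform import Rotation as Ro
print(Ro.from_euler('xyz',o['orientation'],degrees=True).as_matrix().round(3))
E
```

```text
(array([246., 216.]), (16.0, 74.0), array([ 209,  208,   75,   17, 1215], dtype=int32)) (array([432.34994507, 268.94998169]), (17.253406524658203, 75.6604232788086), array([ 394,  257,   77,   26, 1261], dtype=int32))
grip [0.54666364 0.13504599 0.06345632] 0.0010584941801353867
[0.54892853 0.00747382 0.065     ] 0.12706098749067854 91.0704943736329
[ 0.54821615 -0.03749832  0.0775    ] 0.17201897881172926 90.55339766685326
[[ 0.943 -0.333 -0.   ]
 [-0.333 -0.943 -0.001]
 [ 0.     0.001 -1.   ]]
```

Measured: nut axis (0.548, -0.038), grip centre (0.546, 0.138, 0.063), handle at 91°, so the nut is at about 0.31 rad. These agree with the given sizes. I'll move above the grip, with the fingers straddling it across the handle.

The manual's scale: turns go in shares of 360 degrees. Converting my numbers, 78 degrees is 0.2167.

```bash
python3 drive.py '{"ticks": [[0.4685, 0.3627, 0, 0.2167, 0.088], [0.4685, 0.3627, 0, 0.2167, 0.088], [0.4685, 0.3627, 0, 0.2167, 0.088], [0.4685, 0.3627, 0, 0.2167, 0.088], [0.4685, 0.3627, 0, 0.2167, 0.088], [0.4685, 0.3627, 0, 0.2167, 0.088], [0.4685, 0.3627, 0, 0.2167, 0.088], [0.4685, 0.3627, 0, 0.2167, 0.088]]}'
```

```text
clock: 1.1
tool_pos: [0.4963, 0.2141, 0.2516]
orientation: [180.0, 0.0, -97.7]
force: [1.3, 1.2, -0.2]
opening: 0.0873
gripper_force: 0.0
```

```bash
python3 drive.py '{"ticks": [[0.07, -0.06, 0, 0, 0.088], [0.07, -0.06, 0, 0, 0.088], [0.07, -0.06, 0.05, 0, 0.088], [0.07, -0.06, 0.06, 0, 0.088], [0.07, -0.06, 0.06, 0, 0.088]]}'
python3 - <<'E'
from h import *
s=snap("wrist","w1"); snap("scene","s1"); print(s['T_tool_cam'],s['fovy'],s['cx'],s['cy'])
E
```

```text
clock: 1.72
tool_pos: [0.546, 0.1389, 0.1915]
orientation: [179.9, -0.1, -97.4]
force: [0.1, -0.4, 1.6]
opening: 0.0875
gripper_force: 0.0
[[-4.51379396e-04 -9.62945566e-01 -2.69695447e-01  7.14686723e-02]
 [ 9.99999542e-01 -6.62164961e-04  6.90592388e-04  7.26023725e-04]
 [-8.43585752e-04 -2.69695012e-01  9.62945424e-01 -1.34048162e-01]
 [ 0.00000000e+00  0.00000000e+00  0.00000000e+00  1.00000000e+00]] 65.70646984690485 322.9007126373974 234.2834028831702
```

View pics/w1.png

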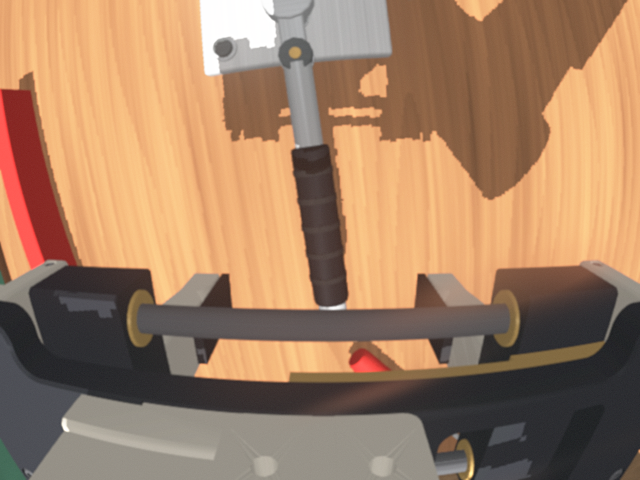

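The wrist view shows the black grip from (310,150) to (330,300), midway between the open fingers. Its ray puts the grip within 3 mm of the TCP. Descending 0.125 m.

```bash
python3 drive.py '{"ticks": [[0, 0, 0.06, 0, 0.088], [0, 0, 0.11, 0, 0.088], [0, 0, 0.125, 0, 0.088], [0, 0, 0.125, 0, 0.088]]}'
```

```text
clock: 2.33
tool_pos: [0.5467, 0.1394, 0.0673]
orientation: [-180.0, -0.0, -97.4]
force: [0.7, -0.5, 0.0]
opening: 0.0875
gripper_force: 0.0
```

In the tool's units: 15 degrees is 0.0417.

```bash
python3 drive.py '{"ticks": [[0, -0.02, 0, 0, 0.088], [-0.003, -0.035, 0, 0, 0.088], [-0.005, -0.054, 0, 0, 0.088], [0, -0.07, 0, 0.0139, 0.088], [0.005, -0.085, 0, 0.0278, 0.088], [0.009, -0.097, 0, 0.0417, 0.088], [0.009, -0.097, 0, 0.0417, 0.088]]}'
python3 - <<'E'
from h import *
snap("top","t2"); snap("scene","s2")
E
```

```text
clock: 3.2
tool_pos: [0.642, 0.1178, 0.068]
orientation: [-180.0, 0.1, -112.5]
force: [-2.5, 1.4, 2.0]
opening: 0.0877
gripper_force: 1.5
```

View pics/s2.png

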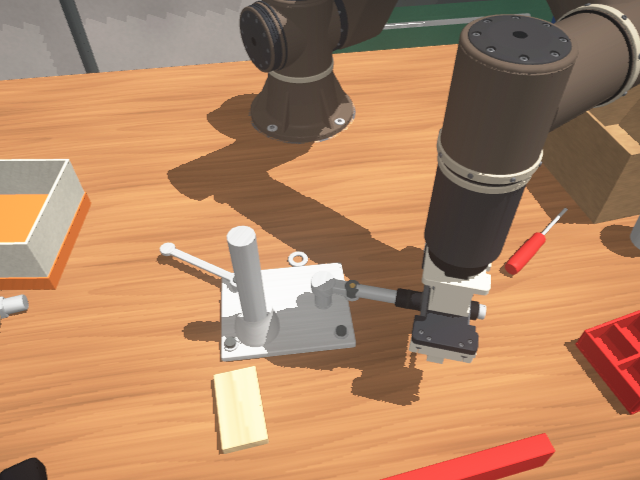

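The scene view shows the finger against the grip near (445,305). The handle is still straight, with the pin at (352,289) and the spanner untouched. Next I'll take small steps and watch the force.

In the tool's units: 2.5 degrees is 0.0069.

```bash
python3 drive.py '{"ticks": [[0, -0.004, 0, 0.0028, 0.088], [0, -0.008, 0, 0.0069, 0.088], [0, -0.008, 0, 0.0069, 0.088]]}'; python3 drive.py '{"ticks": [[0, -0.004, 0, 0.0042, 0.088], [0, -0.004, 0, 0.0042, 0.088]]}';python3 drive.py '{"ticks": [[0, -0.004, 0, 0.0042, 0.088], [0, -0.004, 0, 0.0042, 0.088]]}'
```

```text
clock: 3.68
tool_pos: [0.6475, 0.1143, 0.0667]
orientation: [179.9, -0.1, -114.9]
force: [-5.7, 2.0, 2.5]
opening: 0.0876
gripper_force: 2.9
clock: 3.92
tool_pos: [0.6506, 0.1121, 0.0665]
orientation: [179.9, -0.1, -116.4]
force: [-5.1, 0.3, 2.9]
opening: 0.0873
gripper_force: 3.0
clock: 4.18
tool_pos: [0.6537, 0.1098, 0.0662]
orientation: [179.8, -0.2, -117.9]
force: [-7.6, -0.3, 2.3]
opening: 0.0873
gripper_force: 2.9
```

In the tool's units: 1 degrees is 0.0028.

```bash
for i in 1 2 3; do python3 drive.py '{"ticks": [[0, -0.004, 0, 0.0028, 0.088], [0, -0.004, 0, 0.0028, 0.088]]}' | grep -v -e orient -e open; done
```

```text
clock: 4.42
tool_pos: [0.657, 0.1078, 0.0661]
force: [-6.4, -1.4, 0.6]
gripper_force: 2.8
clock: 4.68
tool_pos: [0.6599, 0.1058, 0.0658]
force: [-8.2, -0.7, 2.0]
gripper_force: 3.6
clock: 4.92
tool_pos: [0.662, 0.1041, 0.0654]
force: [-12.1, 2.4, 2.7]
gripper_force: 6.3
```

In the tool's units: 0.5 degrees is 0.0014.

```bash
for i in 1 2; do python3 drive.py '{"ticks": [[0, -0.003, 0, 0.0014, 0.088], [0, -0.003, 0, 0.0014, 0.088]]}' | grep -v -e orient -e open; done
```

```text
clock: 5.18
tool_pos: [0.6643, 0.1026, 0.0653]
force: [-14.0, 2.3, 2.3]
gripper_force: 6.4
clock: 5.42
tool_pos: [0.6669, 0.101, 0.0653]
force: [-12.1, 2.4, 2.0]
gripper_force: 6.3
```

Run:
```python
from h import *
s=snap("scene","s3"); t=snap("top","t3")
a=cv2.resize(s['frame'][250:350,300:500],None,fx=4,fy=3,interpolation=2); b=cv2.resize(t['frame'][150:250,200:400],None,fx=4,fy=3,interpolation=2)
cv2.imwrite('pics/c3.png',np.vstack([a,b])[:,:,::-1])
```

```text
(no output)
```

View pics/c3.png

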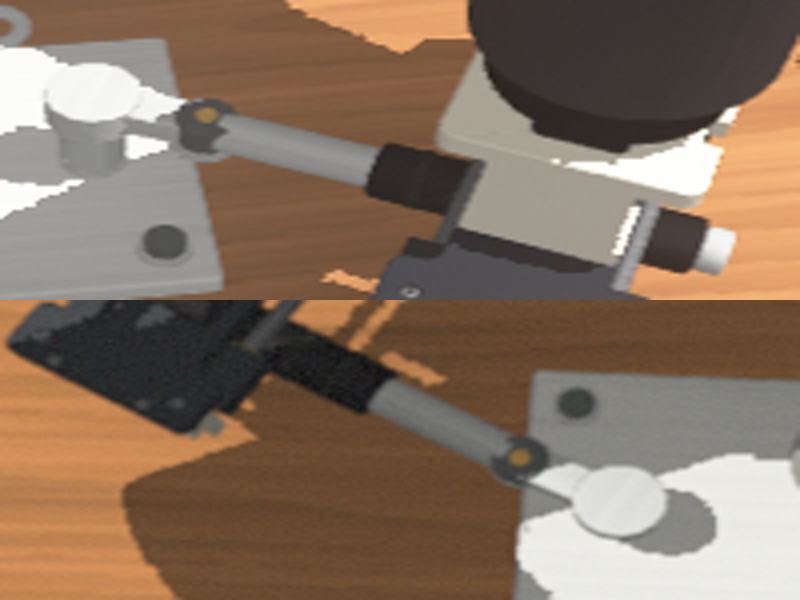

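The top half (pin at about (330,202), head at (355,217)) shows the handle still straight at about 60°. The nut has just come up tight, with the force near the clutch limit, so I'll continue in 3 mm steps.

In the tool's units: 0.5 degrees is 0.0014.

```bash
for i in 1 2; do python3 drive.py '{"ticks": [[0, -0.003, 0, 0.0014, 0.088], [0, -0.003, 0, 0.0014, 0.088]]}' | grep -v -e orient -e open; done
```

```text
clock: 5.78
tool_pos: [0.6694, 0.0994, 0.0653]
force: [-13.1, 1.0, 1.6]
gripper_force: 6.0
clock: 6.02
tool_pos: [0.6721, 0.0976, 0.0653]
force: [-12.8, 0.9, 2.0]
gripper_force: 5.5
```

Run:
```python
from h import *
snap("top","t4");snap("scene","s4")
for f in ("t0","t2","t3","t4"):
    T=dict(np.load(f"pics/{'top0' if f=='t0' else f}.npz")); fr=T['frame']
    x0,y0,x1,y1=316,190,342,224; h=cv2.cvtColor(fr[y0:y1,x0:x1],cv2.COLOR_RGB2HSV)
    m=((h[...,0]>12)&(h[...,0]<28)&(h[...,1]>110)).astype(np.uint8)
    n,l,st,c=cv2.connectedComponentsWithStats(m); print(f,[(st[i,4],(c[i]+[x0,y0]).round(1)) for i in range(1,n) if 5<st[i,4]<80])
a=dict(np.load('pics/s4.npz'))['frame'];b=dict(np.load('pics/t4.npz'))['frame']
cv2.imwrite('pics/c4.png',np.vstack([cv2.resize(a[250:350,300:500],None,fx=4,fy=3,interpolation=2),cv2.resize(b[150:250,200:400],None,fx=4,fy=3,interpolation=2)])[:,:,::-1])
```

```text
t0 [(np.int32(23), array([325.8, 216. ]))]
t2 [(np.int32(20), array([327.8, 205.2]))]
t3 [(np.int32(27), array([327.3, 191.3])), (np.int32(21), array([329.4, 202.2]))]
t4 [(np.int32(22), array([327.9, 191.4])), (np.int32(19), array([329.6, 202.1]))]
```

View pics/c4.png

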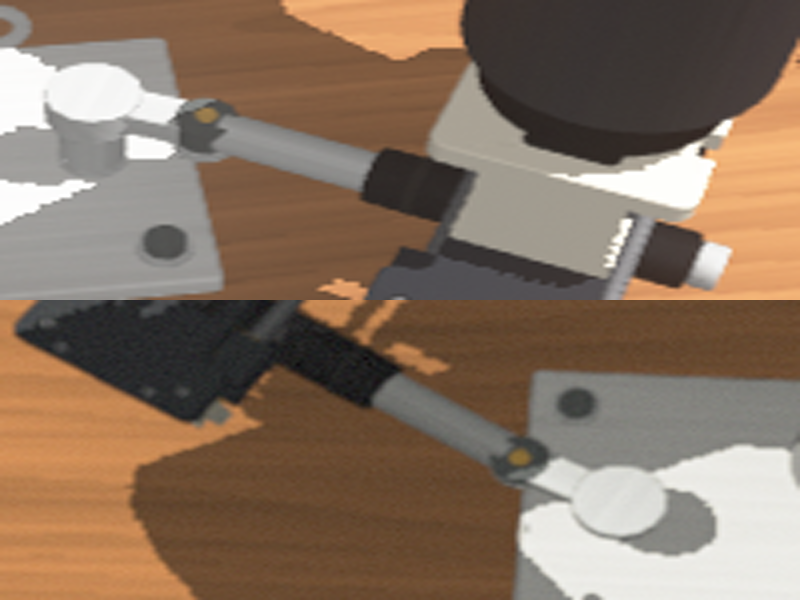

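The pin hasn't moved between the last two frames (329.5,202), so the nut is tight and the handle is starting to kink, by about 0.05 rad. I'll continue in small steps.

In the tool's units: 0.8 degrees is 0.0022.

```bash
for i in 1 2; do python3 drive.py '{"ticks": [[0, -0.004, 0, 0.0022, 0.088], [0, -0.004, 0, 0.0022, 0.088]]}' | grep -v -e orient -e open; done
python3 - <<'E'
from h import *
for f in ("t3","t4","t5"):
    T=snap("top","t5") if f=="t5" else dict(np.load(f"pics/{f}.npz"))
    g=cv2.cvtColor(T['frame'],cv2.COLOR_RGB2HSV); roi=np.zeros((480,640),bool); roi[165:215,293:322]=1
    # grey shaft: low saturation, mid value
    m=roi&(g[...,1]<45)&(g[...,2]>75); a=np.argwhere(m)[:,::-1].astype(np.float32)
    v=cv2.fitLine(a,cv2.DIST_HUBER,0,.01,.01).ravel(); print(f,len(a),np.degrees(np.arctan(v[1]/v[0])),v[2:])
E
```

```text
clock: 6.38
tool_pos: [0.6758, 0.0951, 0.0654]
force: [-12.1, -0.6, 2.1]
gripper_force: 4.3
clock: 6.62
tool_pos: [0.681, 0.0934, 0.0661]
force: [-7.5, 0.4, 1.3]
gripper_force: 2.7
t3 388 37.202335 [307.82956 189.50632]
t4 390 39.90096 [308.29382 188.4252 ]
t5 380 45.17943 [309.51212 186.54645]
```

The pin stayed put, the handle has swung a further ~0.12–0.14 rad and the force is dropping, so it has clicked. I'll back off to centre the fingers around the grip.

```bash
python3 drive.py '{"ticks": [[0, 0.01, 0, 0, 0.088], [0, 0.02, 0, 0, 0.088], [0, 0.027, 0, 0, 0.088], [0, 0.027, 0, 0, 0.088]]}'
python3 - <<'E'
from h import *
w=snap("wrist","w6"); t=snap("top","t6")
cv2.imwrite('pics/c6.png',np.vstack([cv2.resize(w['frame'],(400,300)),cv2.resize(t['frame'][150:250,200:400],(400,200))])[:,:,::-1])
E
```

```text
clock: 7.18
tool_pos: [0.6615, 0.1103, 0.0675]
orientation: [-179.9, 0.1, -124.5]
force: [0.2, 0.2, 0.1]
opening: 0.0876
gripper_force: 0.0
```

View pics/c6.png

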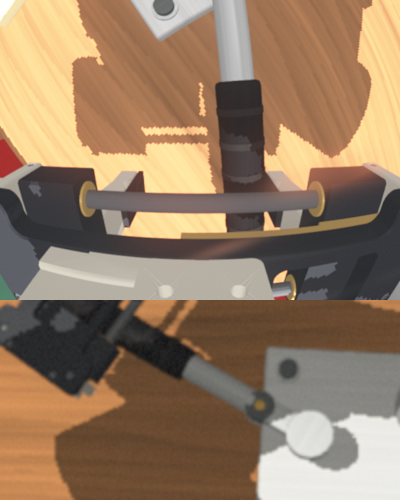

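The wrist view shows the grip (about 222–265 px) free of both fingers, with the handle partly straightened and force zero. Centring 8 mm more, then lifting.

```bash
python3 drive.py '{"ticks": [[0, 0.008, 0, 0, 0.088], [0, 0.008, 0, 0, 0.088], [0, 0.008, -0.04, 0, 0.088], [0, 0.008, -0.1, 0, 0.088], [0, 0.008, -0.15, 0, 0.088], [0, 0.008, -0.15, 0, 0.088], [0, 0.008, -0.15, 0, 0.088]]}'
python3 - <<'E'
from h import *
s=snap("scene","s7"); t=snap("top","t7")
for f in ("t4","t5","t6","t7"):
    fr=dict(np.load(f"pics/{f}.npz"))['frame']
    x0,y0,x1,y1=322,196,342,224; h=cv2.cvtColor(fr[y0:y1,x0:x1],cv2.COLOR_RGB2HSV)
    m=((h[...,0]>12)&(h[...,0]<28)&(h[...,1]>110)).astype(np.uint8)
    n,l,st,c=cv2.connectedComponentsWithStats(m); print(f,[(st[i,4],(c[i]+[x0,y0]).round(1)) for i in range(1,n) if 5<st[i,4]<80])
cv2.imwrite('pics/c7.png',np.vstack([cv2.resize(s['frame'],(400,300)),cv2.resize(t['frame'],(400,300))])[:,:,::-1])
E
```

```text
clock: 8.15
tool_pos: [0.654, 0.114, 0.2164]
orientation: [180.0, 0.0, -124.6]
force: [-0.3, 0.5, 0.0]
opening: 0.0877
gripper_force: 0.0
t4 [(np.int32(19), array([329.6, 202.1]))]
t5 [(np.int32(24), array([329.7, 202.1]))]
t6 [(np.int32(19), array([329.3, 202.2]))]
t7 [(np.int32(21), array([329.2, 202.1]))]
```

View pics/c7.png

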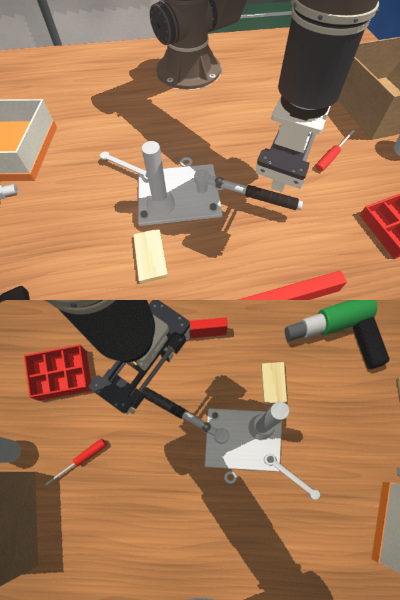

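The gripper is clear of the wrench and the pin is unmoved at (329,202). Before handing in, I'll compare the shaft's angle at the click with its angle now that it has straightened.

Run:
```python
from h import *
for f in ("t2","t3","t4","t5","t6","t7"):
    T=dict(np.load(f"pics/{f}.npz"))
    g=cv2.cvtColor(T['frame'],cv2.COLOR_RGB2HSV); c=[]
    for x in range(302,319,2):   # mid of grey shaft per column
        r=np.where((g[170:212,x,1]<45)&(g[170:212,x,2]>75))[0]; 
        if len(r): c.append((x,170+np.median(r)))
    c=np.array(c); d=np.array([329.5,202.1 if f!='t2' else 205.2])-c.mean(0)
    p=plane(T,c.mean(0),.06);q=plane(T,(329.5,202.1) if f!='t2' else (327.8,205.2),.072); v=(p-q)[:2]
    print(f,len(c),np.degrees(np.arctan2(v[1],v[0])).round(1), np.degrees(np.arctan(np.polyfit(c[:,0],c[:,1],1)[0])).round(1))
```

```text
t2 9 67.8 22.0
t3 9 58.0 32.7
t4 9 55.2 35.5
t5 9 50.8 39.9
t6 9 60.7 29.7
t7 9 60.6 29.5
```

The kink at the click was about 10° (0.17 rad, against the 0.08 needed) with the nut unmoved. The handle has since straightened and is at rest.

```bash
python3 -c "
from plant import ctrl
print(ctrl.close_job())"
```

```text
the job is handed in; nothing more can be done
None
```

The torque wrench was swung clockwise until the nut came up tight and the handle clicked (kink about 0.17 rad by the camera, short of its stop), then let go with the gripper lifted clear and the ring spanner untouched; the job is handed in, and no verdict was printed.

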